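# Hang the keyhole tool bracket on the rack screw

### The job

Two L-shaped aluminium brackets stand on the bench. Take the one with the keyhole, hang it on the big screw of the green upright panel (screw head through the wide opening, tray pointing away from the panel) and slide it down until the screw sits fully home at the top of the narrow slot, then let go so that it hangs there upright. Leave the other bracket, with the two small round holes, standing where it is.

Things in the scene. Friction and masses are not known exactly. Their poses are not given: they have to be found in the camera images.
- bracket: L bracket with keyhole, 0.45 kg. Back plate 100 wide (y), 165 tall, 8 thick (x -4..4); at its foot a tray 6 thick to x = 84, lip 20 high. Origin: bottom centre of plate; z up, x to the tray, at the start away from the robot +-30 deg. Keyhole at y = 0: 46 opening centred at z 50, narrowing over z 58-80 to an 18 slot closed at z 99; solid above. Grasp its top 35 across the 8, from above. (mm)
- stand: green steel panel fixed to the bench, 130 mm wide, 175 tall, 12 thick, foot and braces behind. Its flat face looks along its +x, away from the robot +-18 deg. Origin: foot of the face, mid width, bench height; z up, y along the width. The hung bracket's back is near the face, x axes parallel, its origin about 62 mm above the bench, its top 52 mm above the panel's; it may lean a few degrees.
- screw (a point): centre of the outer end of the steel screw's head. The screw is fixed, stands out of the panel's face along its +x on its middle line, axis 155 mm above the bench: neck 12 mm in diameter, 20 mm long from the face, then a round head 28 mm in diameter, 6 mm thick, so this point is 26 mm off the face. Nothing clicks or springs.
- blank: the other bracket, to be left alone: loose, same aluminium, size and origin as the first, but with two 18 mm round holes instead of a keyhole. The panel stands between the two brackets; either may be on the left.

How it is judged:
At the end, for the whole second after the job is handed in: The keyhole bracket hangs on the screw with the neck at the closed top of its slot: its origin 50 to 74 mm above the bench, -5 to 22 mm in front of the panel's face, within 25 mm of the panel's middle line, upright within 15 degrees and at rest; the other bracket is within 30 mm of where it stood (z of bracket in the frame of stand between 0.05 and 0.074 m and x of bracket in the frame of stand between -0.005 and 0.022 m and y of bracket in the frame of stand between -0.025 and 0.025 m and angle between bracket's own z axis and vertical below 0.26 rad and linear speed of bracket below 0.03 m/s and distance of blank from where it was at the start of the episode below 0.03 m); the robot touches nothing.
It fails at once if the bracket with the two round holes is moved by more than 30 mm or knocked over (distance of blank from where it was at the start of the episode above 0.03 m or angle between blank's own z axis and vertical above 0.3 rad).
It also fails if it takes over 40 s, if anything falls off the work surface, if the arm or the gripper's body presses on something with over 40 N, if the wrist force passes 120 N, or if a joint passes its speed limit or range.

### The arm

A 7-joint arm with a two-finger parallel gripper is mounted at the origin on the work surface. World frame = base frame: x ahead of the robot, y to its left, z up, the work surface at z = 0. Lengths are in m, angles in rad, forces in N, time in s.
With the tool pointing down it reaches from about 0.4 to 0.85 m from the base axis. Payload 10.4 kg.
Tool frame: the origin (TCP) lies on the centre line of the jaws, within the pads' length; the fingertips stand 22 mm ahead of it and the grasp point (between the pads) lies 3 mm ahead of it; z points along the fingers, y is the line along which they close (so a half turn about z gives the same grasp; the last joint's range is limited). The gripper opens to 87 mm and grips with 3 to 60 N. Pads are 19 mm wide; open, the fingers measure 117 mm over their backs; the gripper's body (75 mm by 190 mm) begins 51 mm behind the grasp point.
Start: joints at [-1.235, 0.332, -0.065, 1.46, 0.022, 1.35, -0.088], TCP at [0.219, 0.585, 0.245] pointing down, gripper open.
Joint ranges: [-2.6, 2.6], [-0.5, 2.12], [-1.47, 1.34], [0.16, 2.42], [-1.27, 4.41], [0.06, 2.06], [-2.6, 2.6]. Speed limits (rad/s): [2.22, 2.22, 2.79, 2.79, 3.14, 3.14, 3.14].

### API

Orientations are given as a unit quaternion [x, y, z, w].
In Python, from bench import r gives the robot as it stands.
- The arm moves only by the shell command python3 jog.py 'ROWS' [FORCE]. ROWS is a JSON list of rows, 1 to 12 of them, each of 5 numbers: dx, dy, dz in m, then a turn about the tool's z in rad, then the finger opening in m; each row is the pose to reach, as a shift and turn from the pose commanded when the command began, along the tool's axes at that moment; what a row does not reach only later rows make up. A row lasts 1/10 s, in which the tool goes at most 0.05 m and 0.15 rad, less where a joint would pass 70% of its speed; a pose out of reach is approached as far as the arm can. The fingers move at their own pace and stop on an object; FORCE is the grip in N (left out, the last holds). Time passes only in rows, so rows that do not move let the fingers close. It prints the time, the measured TCP pose, the force, the opening and the grip force at its end.
- r.read_state(): the state, without advancing time (a new reading comes with each control period).
- r.camera(name): name is "scene" or "top" or "wrist"; returns a dict with "img" (400x640x3 uint8, red, green, blue), "fx", "fy", "cx", "cy" (pixels), "pose" (4x4, takes a point from camera to world coordinates). Camera axes: x right, y down, z forward; pixel columns grow to the right and rows downward; lengths in m; the calibration is good to about 2 mm. A picture is of the moment at which its call begins. There is no depth.
- r.close_job(): hands the job in; it is judged then, once.
The state is a dict: "time": time; "joint_positions": joint angles; "joint_vel": joint speeds; "joint_torque": joint torques, N m; "ee_pos": TCP position; "eef_rot": TCP orientation; "ft_force": force on the tool from outside, world axes, zero at the start; "torque": the same for the moment, N m; "width": finger opening in m; "grip_force": force on a finger pad.
Only numpy, scipy, OpenCV 4.12 (cv2) and the standard library are available. Lean on these libraries where they do the work, as an engineer would, in place of code of your own. Each camera call takes 0.05 s, during which the arm holds its last target. There are 200 camera calls.

## Working session

There is one attempt and no reset: what is moved stays moved. The work goes in short steps, Python scripts to look and compute and a shell command to move; the robot and the scene stay as the last step left them, time stands still between calls to the robot, and variables do not carry over. Pictures are saved under pics/ and viewed, at most 10 in all, crops included, and the job is handed in when it is done.

```bash
ls; mkdir -p pics; python3 - <<'E'
from bench import r
import cv2,numpy as np
for n in ["scene","top"]:
    c=r.camera(n); cv2.imwrite(f"pics/{n}0.png",c["img"][:,:,::-1]); print(n,c["fx"],c["cx"],c["cy"],np.round(c["pose"],3).tolist())
s=r.read_state(); print(s)
E
```

```text
bench.py
jog.py
pics
scene 472.97589554355955 321.97653577843687 193.39075133930953 [[-0.957, 0.214, -0.194, 0.71], [0.288, 0.664, -0.69, 0.641], [-0.019, -0.716, -0.698, 0.781], [0.0, 0.0, 0.0, 1.0]]
top 365.89575252688326 318.75097298383207 200.32894531693725 [[-0.004, -0.991, 0.136, 0.39], [-1.0, 0.007, 0.023, -0.01], [-0.023, -0.136, -0.99, 1.084], [0.0, 0.0, 0.0, 1.0]]
{'time': 0.1, 'joint_positions': array([-1.23460264,  0.33283092, -0.06470906,  1.46085822,  0.02159178,
        1.34986082, -0.08852266]), 'joint_vel': array([-0.00163902, -0.00218584,  0.00103525, -0.0021675 ,  0.00016077,
       -0.00142528, -0.00017375]), 'joint_torque': array([ 1.00921388e-03, -6.24533987e+01,  2.46021064e-02, -3.90719783e+01,
       -6.13882206e-02,  3.66321404e-02,  8.79807340e-05]), 'ee_pos': array([0.21935121, 0.58491489, 0.24381917]), 'eef_rot': array([ 1.78434454e-01,  9.83951598e-01, -6.24555157e-04, -9.08875572e-05]), 'ft_force': array([-0.45702736, -0.31957883,  0.05098718]), 'torque': array([-0.0451695 ,  0.03313495, -0.022623  ]), 'grip_force': 0.0, 'width': 0.08684535707768351}
```

View pics/scene0.png

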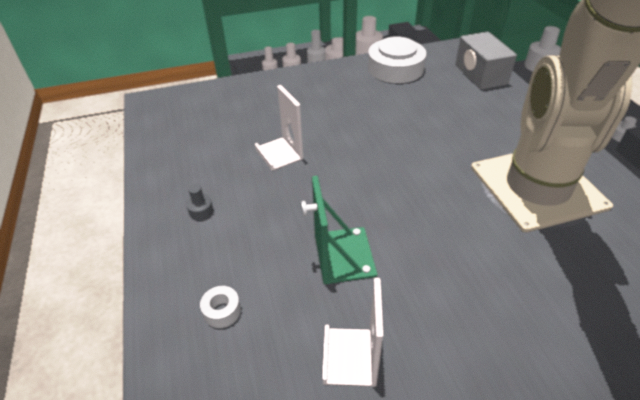

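View pics/top0.png

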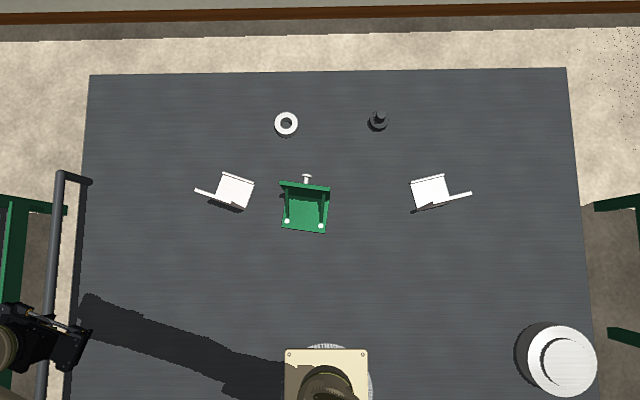

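Scene: the panel is at (320,230) with its screw at (308,207). One bracket is far, plate at (290,120), the other near, plate at (378,330). Top: brackets at (222,190) and (440,190), panel top edge at (305,187), screw at (306,177). I can't tell the holes apart yet, so I'll zoom in.

```bash
python3 - <<'E'
import cv2,numpy as np
s=cv2.imread("pics/scene0.png");t=cv2.imread("pics/top0.png")
f=lambda im,x0,x1,y0,y1:cv2.resize(im[y0:y1,x0:x1],(390,290),interpolation=cv2.INTER_CUBIC)
a=np.hstack([f(s,240,320,82,172+0),f(s,310,400,275,391)])
b=np.hstack([f(t,180,345,160,240),f(t,390,490,165,220)])
cv2.imwrite("pics/z0.png",np.vstack([a,b]))
E
```

```text
(no output)
```

View pics/z0.png

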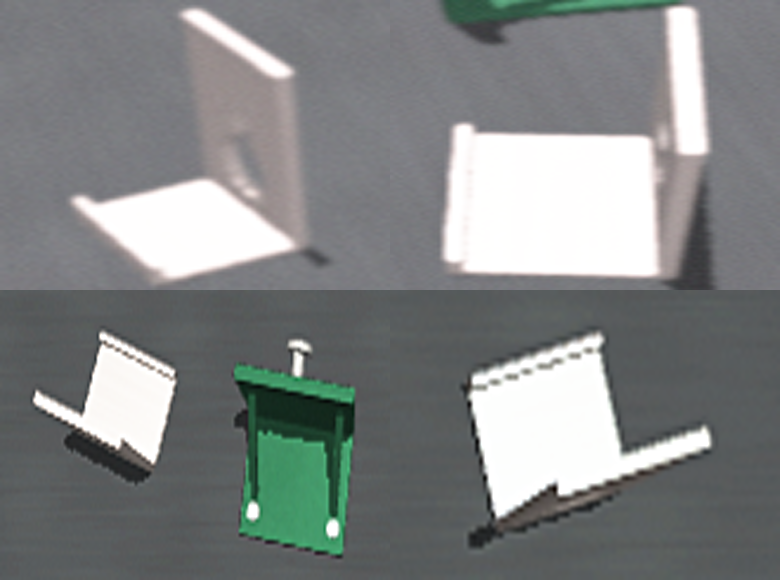

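The far bracket (y<0) shows one big opening, and the near one shows two small holes. So the keyhole bracket is the one at the right in the top view. Next I cast rays from the corners.

```bash
cat > h.py <<'E'
import numpy as np
def ray(c,uv,z):
    d=c["pose"][:3,:3]@np.array([(uv[0]-c["cx"])/c["fx"],(uv[1]-c["cy"])/c["fy"],1.]);o=c["pose"][:3,3]
    return o+d*(z-o[2])/d[2]
def proj(c,p):
    q=c["pose"][:3,:3].T@(np.array(p)-c["pose"][:3,3]);return np.array([c["fx"]*q[0]/q[2]+c["cx"],c["fy"]*q[1]/q[2]+c["cy"]])
E
python3 - <<'E'
from bench import r
from h import *
s=r.camera("scene");t=r.camera("top")
np.set_printoptions(precision=4,suppress=True)
A=ray(s,(280.2,85.8),.165);B=ray(s,(298.5,104.6),.165);print("brk scene",A,B,(A+B)/2,np.linalg.norm(A-B))
R=ray(t,(471,193),.165);print("brk top right end",R, proj(t,A),proj(t,B))
# lip top outer corners, top cam, z=.02(.026)
L1=ray(t,(410,182.5),.02);L2=ray(t,(444,173.5),.02);print("lip",L1,L2,np.linalg.norm(L1-L2),np.degrees(np.arctan2(*(L1-L2)[:2])))
P=ray(t,(280.3,181),.175);Q=ray(t,(330.2,187),.175);print("panel top",P,Q,(P+Q)/2,np.linalg.norm(P-Q),np.degrees(np.arctan2((P-Q)[0],(P-Q)[1])))
print("screw",ray(t,(306.5,174.3),.155), ray(s,(304,208),.155))
import cv2
im=t["img"].astype(int);g=(im[...,1]>im[...,0]+25)&(im[...,1]>im[...,2]+15);g[:, :270]=0;g[:,345:]=0;g[:170]=0;g[245:]=0
pts=np.array([(x,np.argmax(g[:,x])) for x in range(283,328) if g[:,x].any()])
print(pts[::4].tolist());k=np.polyfit(*pts.T,1);print(k)
E
```

```text
brk scene [ 0.5275 -0.3592  0.165 ] [ 0.5058 -0.2661  0.165 ] [ 0.5166 -0.3127  0.165 ] 0.0955894086745496
brk top right end [ 0.5318 -0.372   0.165 ] [465.9509 194.7312] [429.1176 203.5727]
lip [ 0.5869 -0.2536  0.02  ] [ 0.6129 -0.3541  0.02  ] 0.10378268252214351 -14.52472525378248
panel top [0.5649 0.1084 0.175 ] [ 0.5484 -0.0178  0.175 ] [0.5566 0.0453 0.175 ] 0.12725293074843788 7.439138466411958
screw [0.5858 0.0431 0.155 ] [0.5788 0.0495 0.155 ]
[[283, 181], [287, 181], [291, 182], [295, 182], [299, 183], [303, 184], [307, 184], [311, 185], [315, 185], [319, 186], [323, 186], [327, 187]]
[  0.1385 141.5661]
```

```bash
R='[-0.386,-0.373,-0.056,0.5,0.087]'; python3 jog.py '[[-0.386,-0.373,-0.056,0.5,0.087],[-0.386,-0.373,-0.056,0.5,0.087],[-0.386,-0.373,-0.056,0.5,0.087],[-0.386,-0.373,-0.056,0.5,0.087],[-0.386,-0.373,-0.056,0.5,0.087],[-0.386,-0.373,-0.056,0.5,0.087],[-0.386,-0.373,-0.056,0.5,0.087],[-0.386,-0.373,-0.056,0.5,0.087],[-0.597,-0.739,-0.056,0.97,0.087],[-0.597,-0.739,-0.056,0.97,0.087],[-0.597,-0.739,-0.056,0.97,0.087],[-0.597,-0.739,-0.056,0.97,0.087]]' 40
```

```text
time: 1.4
ee_pos: [0.4364, 0.0292, 0.2914]
eef_rot: [0.619, 0.786, 0.0, -0.0]
ft_force: [1.5, -0.6, 1.1]
width: 0.0871
grip_force: 0.0
```

```bash
python3 jog.py '[[-0.35,0,0,0,0.087],[-0.35,0,0,0,0.087],[-0.35,0,0,0,0.087],[-0.35,0,0,0,0.087],[-0.35,0,0,0,0.087],[-0.35,0,0,0,0.087],[-0.35,0,0,0,0.087],[-0.35,0,0,0,0.087],[-0.35,0,0,0,0.087]]'; python3 - <<'E'
from bench import r
import cv2,numpy as np
from h import *
np.set_printoptions(precision=3,suppress=True)
c=r.camera("wrist");cv2.imwrite("pics/w1.png",c["img"][:,:,::-1]);print(c["fx"],c["cx"],c["cy"],c["pose"]);s=r.read_state();print(s["ee_pos"],s["eef_rot"])
np.savez("w1.npz",**{k:c[k] for k in c})
E
```

```text
time: 2.3
ee_pos: [0.5196, -0.3099, 0.2903]
eef_rot: [0.618, 0.786, -0.001, -0.001]
ft_force: [0.2, 1.0, -0.4]
width: 0.0866
grip_force: 0.0
281.8839159564151 324.20166753240363 200.81093300223185 [[ 0.971  0.227  0.07   0.499]
 [ 0.237 -0.925 -0.298 -0.228]
 [-0.003  0.306 -0.952  0.431]
 [ 0.     0.     0.     1.   ]]
[ 0.52  -0.308  0.291] [ 0.617  0.787 -0.    -0.   ]
```

View pics/w1.png

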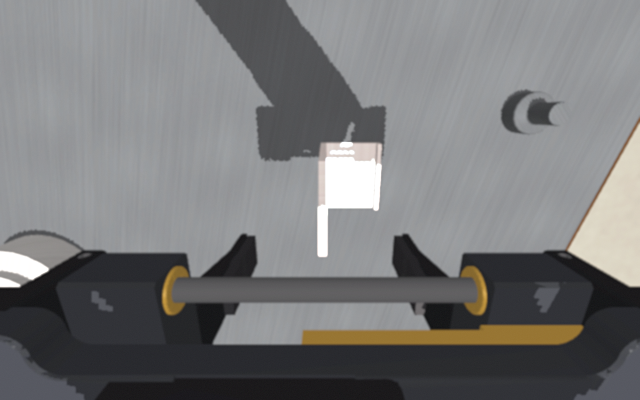

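The wrist view shows the keyhole plate as a vertical bright strip at col ~322, with its near end at row 256. The keyhole's light spot falls in the shadow at (350,130).

```bash
python3 - <<'E'
import numpy as np
from h import *
c=np.load("w1.npz");g=c["img"].astype(int).sum(2)
for y in (150,170,190,200,212,225,240,250,255,257,259):print(y,g[y,314:334].tolist())
m=[]
for y in range(210,254,2):
    x=np.where(g[y,310:340]>600)[0]+310;m.append((x.mean(),y))
m=np.array(m);k=np.polyfit(m[:,1],m[:,0],1)
P=[ray(c,(np.polyval(k,y),y),.165) for y in (256.5,210)]
print(k,np.round(P,4));d=P[1]-P[0];d/=np.linalg.norm(d);print("yaw",np.degrees(np.arctan2(-d[0],d[1])),"mid",P[0]+d*.05)
E
```

```text
150 [252, 251, 255, 252, 275, 351, 446, 488, 490, 487, 489, 517, 576, 634, 648, 644, 670, 727, 759, 763]
170 [463, 461, 461, 486, 556, 616, 632, 633, 630, 626, 637, 731, 765, 765, 765, 765, 765, 765, 765, 765]
190 [461, 460, 459, 488, 556, 616, 635, 631, 631, 624, 635, 729, 765, 765, 765, 765, 765, 765, 765, 765]
200 [461, 459, 468, 495, 557, 608, 628, 627, 625, 621, 629, 725, 765, 765, 765, 765, 765, 765, 765, 765]
212 [472, 460, 466, 670, 765, 765, 765, 765, 765, 765, 765, 765, 765, 758, 490, 441, 453, 453, 450, 448]
225 [460, 452, 457, 649, 765, 765, 765, 765, 765, 765, 765, 765, 765, 691, 461, 440, 449, 451, 455, 456]
240 [453, 448, 453, 648, 765, 765, 765, 765, 765, 765, 765, 765, 765, 687, 465, 451, 456, 454, 453, 458]
250 [451, 447, 453, 645, 765, 765, 765, 765, 765, 765, 765, 765, 765, 687, 467, 448, 456, 459, 460, 456]
255 [451, 449, 451, 551, 752, 765, 765, 765, 765, 765, 765, 765, 763, 603, 459, 452, 455, 458, 456, 459]
257 [455, 450, 446, 448, 477, 512, 523, 524, 523, 528, 529, 523, 495, 463, 456, 461, 456, 457, 460, 463]
259 [453, 451, 450, 452, 454, 451, 450, 447, 448, 455, 460, 456, 458, 455, 460, 460, 459, 457, 462, 465]
[1.43836594e-15 3.22000000e+02] [[ 0.5311 -0.3724  0.165 ]
 [ 0.5188 -0.3215  0.165 ]]
yaw 13.593055425493251 mid [ 0.51936151 -0.32379313  0.165     ]
```

```bash
python3 - <<'E'
import numpy as np,cv2
from h import *
c=np.load("w1.npz");o=np.array([.5194,-.3238,0]);a=np.radians(13.6);X=np.array([np.cos(a),np.sin(a),0]);Y=np.array([-X[1],X[0],0])
for n,p in {"top+y back":(-.004,.05,.165),"top+y front":(.004,.05,.165),"top-y b":(-.004,-.05,.165),"bot+y b":(-.004,.05,0),"bot-y":(-.004,-.05,0),"tray+y":(.084,.05,.026),"tray-y":(.084,-.05,.026)}.items():
    print(n,proj(c,o+X*p[0]+Y*p[1]+np.array([0,0,p[2]])).round(1))
print(c["fx"],c["fy"])
cv2.imwrite("pics/w1z.png",cv2.resize(c["img"][120:270,270:400,::-1],(520,600),interpolation=cv2.INTER_CUBIC))
E
```

```text
top+y back [317.8 162.8]
top+y front [326.2 162.9]
top-y b [318.3 256.5]
bot+y b [320.5 143.4]
bot-y [320.6 206.1]
tray+y [382.2 145.6]
tray-y [377.9 211.8]
281.8839159564151 281.8839159564151
```

View pics/w1z.png

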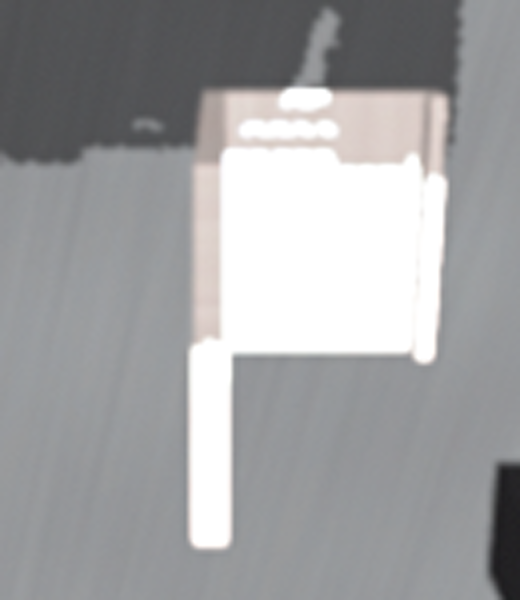

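Every predicted corner matches the picture, so the bracket pose is confirmed: (0.519,-0.324), yaw 13.6°. The upper half is just shadowed. Descending now.

```bash
python3 jog.py '[[-0.015,-0.004,0,0,0.06],[-0.015,-0.004,0.05,0,0.06],[-0.015,-0.004,0.1,0,0.06],[-0.015,-0.004,0.13,0,0.06],[-0.015,-0.004,0.13,0,0.06],[-0.015,-0.004,0.13,0,0.06]]'
```

```text
time: 2.95
ee_pos: [0.5208, -0.3228, 0.1627]
eef_rot: [0.616, 0.788, 0.001, 0.0]
ft_force: [0.1, -0.3, 1.1]
width: 0.0602
grip_force: 0.0
```

```bash
python3 jog.py '[[0,-0.001,0.007,0,0.06],[0,-0.001,0.007,0,0.02],[0,-0.001,0.007,0,0],[0,-0.001,0.007,0,0],[0,-0.001,0.007,0,0],[0,-0.001,0.007,0,0],[0,-0.001,0.007,0,0]]' 50
```

```text
time: 3.65
ee_pos: [0.5191, -0.3242, 0.1543]
eef_rot: [0.617, 0.787, 0.0, 0.0]
ft_force: [0.2, -0.2, 0.2]
width: 0.02
grip_force: 0.0
```

```bash
python3 jog.py '[[0,0,0,0,0],[0,0,0,0,0],[0,0,0,0,0],[0,0,0,0,0],[0,0,-0.03,0,0],[0,0,-0.06,0,0],[0,0,-0.09,0,0],[0,0,-0.12,0,0],[0,0,-0.12,0,0],[0,0,-0.12,0,0]]' 55
```

```text
time: 4.65
ee_pos: [0.5188, -0.324, 0.2733]
eef_rot: [0.617, 0.787, 0.0, -0.0]
ft_force: [0.1, 0.4, -5.5]
width: 0.008
grip_force: 55.0
```

Grasped: width 8 mm, grip 55 N. Now I move to a point in front of the screw, going outward in x first.

```bash
python3 jog.py '[[0.03,0.045,0,0.1,0],[0.06,0.09,0,0.2,0],[0.091,0.133,0,0.37,0],[0.13,0.145,0,0.37,0],[0.17,0.155,0,0.37,0],[0.21,0.165,0,0.37,0],[0.25,0.175,0.005,0.37,0],[0.29,0.185,0.01,0.37,0],[0.324,0.191,0.013,0.37,0],[0.324,0.191,0.013,0.37,0],[0.324,0.191,0.013,0.37,0],[0.324,0.191,0.013,0.37,0]]'; python3 - <<'E'
from bench import r
import cv2,numpy as np
a=r.camera("scene");b=r.camera("top")
for n,c in (("s2",a),("t2",b)): np.savez(n+".npz",**c)
f=lambda im,x0,y0,w,h:cv2.resize(im[y0:y0+h,x0:x0+w,::-1],(400,500),interpolation=cv2.INTER_CUBIC)
cv2.imwrite("pics/c2.png",np.hstack([f(a["img"],250,120,136,170),f(b["img"],270,130,80,100)]))
print(r.read_state()["ee_pos"])
E
```

```text
time: 5.85
ee_pos: [0.6263, 0.0348, 0.26]
eef_rot: [0.751, 0.66, -0.001, -0.0]
ft_force: [0.7, -0.0, -4.3]
width: 0.0077
grip_force: 55.0
[0.62659484 0.03449651 0.26072506]
```

View pics/c2.png

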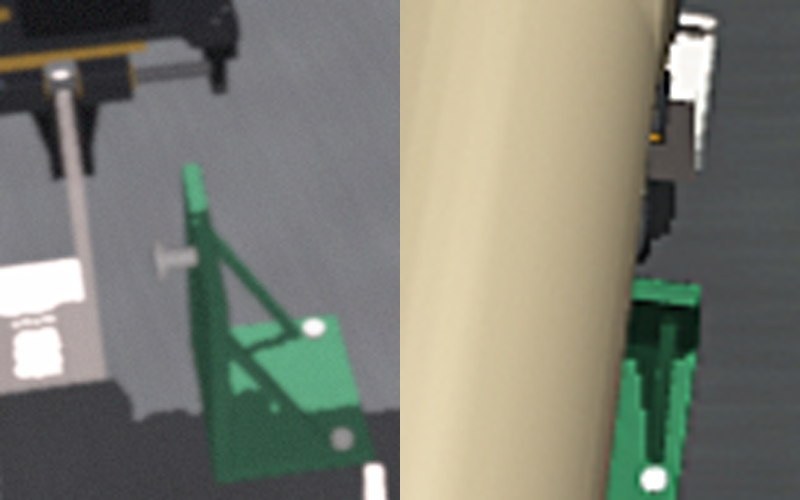

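```bash
python3 - <<'E'
import numpy as np
from h import *
np.set_printoptions(precision=4,suppress=True)
c=np.load("s2.npz")
P=ray(c,(312.2,176.8),.175);Q=ray(c,(314.6,192.4),.175);d=Q-P;print(P,Q,(P+Q)/2,np.linalg.norm(d),np.degrees(np.arctan2(-d[0],d[1])))
print("screw",ray(c,(304.4,209.1),.155))
a=np.radians(-7.5);X=np.array([np.cos(a),np.sin(a),0]);Y=np.array([-X[1],X[0],0])
f=np.array([.5573,.0453,0])
for n,o,p in (("screw",f,(.026,0,.155)),("headtop",f,(.026,0,.169)),("ptop+y",f,(0,.065,.175)),("ptop-y",f,(0,-.065,.175)),("pfoot+y",f,(0,.065,0)),("brk bot back +y",np.array([.6265,.0347,.1062]),(-.004,.05,0)),("top back",np.array([.6265,.0347,.1062]),(-.004,.05,.165))):
    u=proj(c,o+X*p[0]+Y*p[1]+np.array([0,0,p[2]]));print(n,u.round(1),((u-[250,120])*2.941).round(0))
E
```

```text
[ 0.5464 -0.0065  0.175 ] [0.5539 0.0359 0.175 ] [0.5502 0.0147 0.175 ] 0.043083423580702516 -10.026227175518182
screw [0.5788 0.0525 0.155 ]
screw [300.7 205.7] [149. 252.]
headtop [300.3 200.3] [148. 236.]
ptop+y [319.9 222.2] [206. 301.]
ptop-y [309.2 172.9] [174. 155.]
pfoot+y [321.8 281.6] [211. 475.]
brk bot back +y [283.9 245.6] [100. 369.]
top back [276.1 179.5] [ 77. 175.]
```

The scene view shows the screw head at about (304,209). It lines up laterally with the held bracket to within ~2 mm, and the face may be up to 4 mm nearer the robot than my estimate. I insert slowly and watch the force.

```bash
python3 jog.py '[[0,-0.015,0,0,0],[0,-0.03,0,0,0],[0,-0.037,0,0,0],[0,-0.044,0,0,0],[0,-0.05,0,0,0],[0,-0.054,0,0,0],[0,-0.057,0,0,0],[0,-0.057,0,0,0],[0,-0.057,0,0,0]]'
```

```text
time: 6.85
ee_pos: [0.5704, 0.0435, 0.2613]
eef_rot: [0.751, 0.66, 0.0, 0.0]
ft_force: [0.5, 0.1, -4.4]
width: 0.0079
grip_force: 55.0
```

```bash
python3 jog.py '[[0,-0.003,0,0,0],[0,-0.006,0,0,0],[0,-0.006,0,0,0]]'
```

```text
time: 7.15
ee_pos: [0.564, 0.0442, 0.2612]
eef_rot: [0.751, 0.66, -0.0, -0.0]
ft_force: [-0.3, -0.2, -4.8]
width: 0.0077
grip_force: 55.0
```

```bash
python3 - <<'E'
from bench import r
import cv2,numpy as np
a=r.camera("scene")
cv2.imwrite("pics/s3.png",cv2.resize(a["img"][120:290,250:386,::-1],(480,600),interpolation=cv2.INTER_CUBIC))
E
```

```text
(no output)
```

View pics/s3.png

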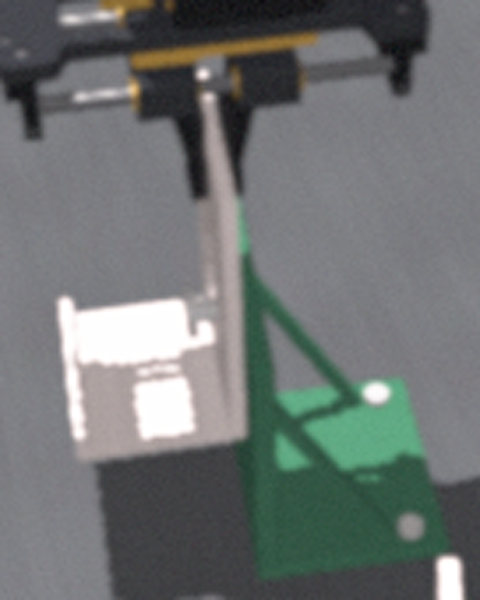

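The head is through the opening at (205,305), in front of the plate, and the plate is close to the panel. Sliding down.

```bash
python3 jog.py '[[0,0,0.008,0,0],[0,0,0.016,0,0],[0,0,0.022,0,0],[0,0,0.027,0,0],[0,0,0.027,0,0]]'
```

```text
time: 7.7
ee_pos: [0.5639, 0.0441, 0.2333]
eef_rot: [0.751, 0.66, -0.001, -0.0]
ft_force: [-0.3, -0.4, -5.2]
width: 0.0076
grip_force: 55.0
```

```bash
python3 jog.py '[[0,0,0.005,0,0],[0,0,0.01,0,0],[0,0,0.014,0,0],[0,0,0.014,0,0]]'
```

```text
time: 8.1
ee_pos: [0.564, 0.0442, 0.2196]
eef_rot: [0.751, 0.66, -0.0, -0.0]
ft_force: [-0.6, 0.0, -5.0]
width: 0.0077
grip_force: 55.0
```

```bash
python3 jog.py '[[0,0,0.002,0,0],[0,0,0.003,0,0],[0,0,0.003,0,0]]'
```

```text
time: 8.4
ee_pos: [0.5643, 0.0442, 0.2172]
eef_rot: [0.751, 0.66, 0.0, -0.0]
ft_force: [-0.3, -0.9, -5.5]
width: 0.0075
grip_force: 55.0
```

```bash
python3 jog.py '[[0,0,0.001,0,0],[0,0,0.001,0,0]]'
```

```text
time: 8.6
ee_pos: [0.5644, 0.0442, 0.2162]
eef_rot: [0.751, 0.66, 0.0, -0.0]
ft_force: [-0.7, 0.4, -4.6]
width: 0.0078
grip_force: 55.0
```

```bash
python3 jog.py '[[0,0,0.0015,0,0],[0,0,0.0015,0,0]]'
```

```text
time: 8.8
ee_pos: [0.5646, 0.0442, 0.2158]
eef_rot: [0.751, 0.66, 0.001, -0.0]
ft_force: [-3.6, -0.3, 6.2]
width: 0.0075
grip_force: 55.1
```

```bash
python3 jog.py '[[0,0,0.001,0,0],[0,0,0.001,0,0]]'
```

```text
time: 9.0
ee_pos: [0.5647, 0.0441, 0.2156]
eef_rot: [0.751, 0.66, 0.001, -0.0]
ft_force: [-7.1, 0.5, 13.6]
width: 0.0076
grip_force: 55.1
```

The force turned positive with the origin at ~61 mm, so the screw is seated at the slot top. I unload and release.

```bash
python3 jog.py '[[0,0,-0.0015,0,0],[0,0,-0.0015,0,0.008],[0,0,-0.0015,0,0.01],[0,0,-0.0015,0,0.02],[0,0,-0.0015,0,0.04],[0,0,-0.0015,0,0.05],[0,0,-0.0015,0,0.05],[0,0,-0.0015,0,0.05]]' 5
```

```text
time: 9.8
ee_pos: [0.5643, 0.0442, 0.2152]
eef_rot: [0.751, 0.66, -0.0, -0.0]
ft_force: [0.3, 0.1, 0.4]
width: 0.0423
grip_force: 0.0
```

```bash
python3 jog.py '[[0,0,0,0,0.05],[0,0,-0.02,0,0.05],[0,0,-0.06,0,0.05],[0,0,-0.11,0,0.05],[0,0,-0.15,0,0.05],[0.05,-0.03,-0.15,0,0.05],[0.1,-0.06,-0.15,0,0.05],[0.15,-0.09,-0.15,0,0.05],[0.15,-0.09,-0.15,0,0.05]]'; python3 - <<'E'
from bench import r
import cv2,numpy as np
a=r.camera("scene");b=r.camera("top")
f=lambda im,x0,y0,w,h,W:cv2.resize(im[y0:y0+h,x0:x0+w,::-1],(W,500),interpolation=cv2.INTER_CUBIC)
cv2.imwrite("pics/e4.png",np.hstack([f(a["img"],250,120,136,170,400),f(b["img"],180,140,180,225,400)]))
E
```

```text
time: 10.7
ee_pos: [0.492, 0.209, 0.3651]
eef_rot: [0.749, 0.662, 0.0, -0.001]
ft_force: [0.7, 0.5, -0.5]
width: 0.0501
grip_force: 0.0
```

View pics/e4.png

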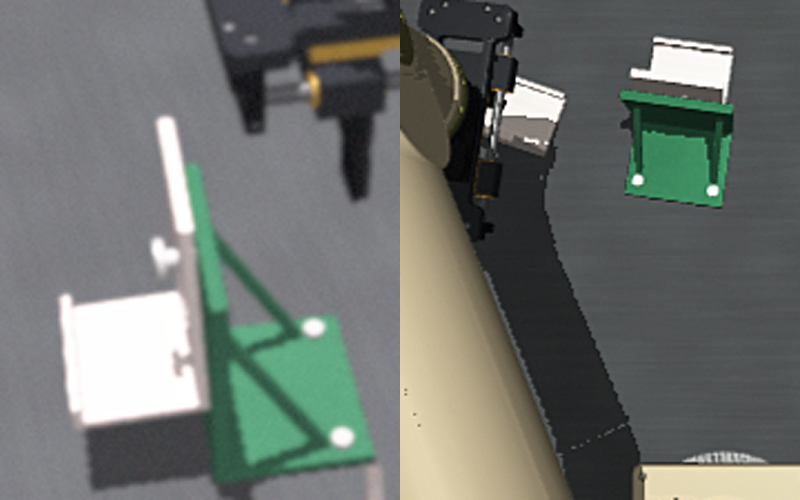

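The bracket hangs upright on the screw: head at (165,258) in the crop, tray outward, slightly leaning. The blank is untouched and the gripper is clear, so I'm handing in.

```bash
python3 jog.py '[[0,0,0,0,0.05],[0,0,0,0,0.05],[0,0,0,0,0.05]]'; python3 -c "
from bench import r
print(r.close_job())"
```

```text
time: 11.1
ee_pos: [0.4949, 0.203, 0.3654]
eef_rot: [0.752, 0.659, 0.0, 0.0]
ft_force: [0.4, 0.4, 1.0]
width: 0.0497
grip_force: 0.0
the job is handed in; nothing more can be done
None
```

The keyhole bracket hangs upright on the screw with the neck at the top of its slot, the other bracket was left standing, and the job was handed in at about 11 s (no verdict was returned).

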